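# Fetch the hemmed-in crucible from the reagent tray

### The arm

A 7-joint arm with a two-finger parallel gripper is mounted at the origin on the work surface. World frame = base frame: x ahead of the robot, y to its left, z up, the work surface at z = 0. Lengths are in m, angles in rad, forces in N, time in s.
With the tool pointing down it reaches from about 0.4 to 0.875 m from the base axis. Payload 19.3 kg.
Tool frame: the origin (TCP) lies at the very end of the fingers, on their centre line; the grasp point (between the pads) lies 19 mm behind it; z points along the fingers, y is the direction in which the jaws open and shut (so a half turn about z gives the same grasp; the last joint's range is limited). The gripper opens to 85 mm and grips with 20 to 120 N. Pads are 22 mm wide; open, the fingers measure 114 mm over their backs; the gripper's body (76 mm by 85 mm) begins 54 mm behind the grasp point. The pads swing forward as they close: fully open they stand 13 mm farther back than shut.
Start: joints at [1.098, 0.521, -0.036, 1.599, 0.021, 1.021, -0.113], TCP at [0.245, -0.575, 0.231] pointing down, gripper open.
Joint ranges: [-2.91, 2.91], [-0.3, 2.13], [-1.5, 1.42], [0.17, 2.43], [-1.26, 4.41], [0.16, 1.93], [-2.52, 2.52]. Speed limits (rad/s): [1.89, 1.89, 2.39, 2.39, 3.01, 3.01, 3.01].

### API

Orientations are given as [roll, pitch, yaw] about the fixed x, y, z axes, in that order (R = Rz(yaw) Ry(pitch) Rx(roll)).
In Python, from workcell import bot, grab_frame, calibration, workorder gives the robot as it stands.
- The arm moves only by the tool move_arm, never from a script. Its arguments are lists of equal length, an entry for each row: "jaw": the closure in counts, from 0 (fully open) to 255 (shut); "dp": the shift along the tool's x, y, z in units of 800 mm (1.0 is 800 mm), a list of three; "rotation": the turn, a rotation vector about the tool's x, y, z in units of pi rad (1.0 is pi rad), a list of three. In form: {"jaw": [jaw, ...], "dp": [[dx, dy, dz], ...], "rotation": [[rx, ry, rz], ...]}. A call has 1 to 10 rows; each row shifts and turns the commanded pose from where the row before left it, along the tool's axes as they then stand; what a row does not reach is not made up. A row lasts 1/8 s, in which the tool goes at most 62.5 mm and 10.7 degrees, less where a joint would pass 70% of its speed; a pose out of reach is approached as far as the arm can. A call with a number of a shift or a turn outside -1 to 1 is refused whole. A call with a gripper value outside its range is refused whole. The fingers move at their own pace and stop on an object; "squeeze" is the grip in N (left out, the last holds). Time passes only in rows, so rows that do not move let the fingers close. It gives the time, the measured TCP pose, the force and the opening at its end, in the units of the state.
- bot.observe(): the state, without advancing time (a new reading comes with each control period).
- grab_frame(name): name is "scene" or "top" or "wrist"; returns the picture (400x640x3 uint8, blue, green, red); there is no depth.
- calibration(name): a dict with "camera_matrix" (3x3 intrinsics, pixels), "T" (4x4, takes a point from camera to world coordinates). Camera axes: x right, y down, z forward; pixel columns grow to the right and rows downward; lengths in m; the calibration is good to about 2 mm. A picture is of the moment at which its call begins: read the wrist's pose just before it. calibration takes no time and is no camera call; for the wrist camera it gives the pose at the moment of the call.
- workorder.job_done(): hands the job in, once; it reports no verdict.
The state is a dict: "clock": time; "qpos": joint angles; "qd": joint speeds; "joint_efforts": joint torques, N m; "position": TCP position; "tool_rot": TCP orientation; "force": force on the tool from outside, world axes, zero at the start; "moment": the same for the moment, N m; "grip_width": finger opening in m.
Only numpy, scipy, OpenCV 4.12 (cv2) and the standard library are available. Lean on these libraries where they do the work, as an engineer would, in place of code of your own. Each camera call takes 0.05 s, during which the arm holds its last target. There are 200 camera calls.

### The job

The porcelain crucible in the reagent tray is hemmed in by three closed containers (amber bottle, white jar, metal flask). First stand all three containers on the cork mat, then set the crucible upright in the middle of the balance's round pan, and only then put each container back in the tray on the very pad it came from, centred as it was to within a centimetre. Keep everything upright, set things down without dropping them, and leave the beaker, the petri dish and the rubber stopper where they are.

Things in the scene. Friction and masses are not known exactly. Their poses are not given: they have to be found in the camera images.
- bottle_mid (a point): Amber glass reagent bottle, paper label band, narrow neck, black screw cap. 130 mm high, body 54 mm in diameter up to 74 mm high, then a shoulder; the cap, 32 mm in diameter, is the top 34 mm and is the place to grip. About 0.3 kg. Point on its axis half-way up (65 mm above its underside, 65 mm below its top); z up. Starts on one of the three outer pads in the tray.
- jar_mid (a point): White plastic wide-mouth jar with a wide white screw lid. 115 mm high, body 54 mm in diameter up to 76 mm; the lid, 52 mm in diameter, is the top 31 mm and is the place to grip. About 0.18 kg. Point on its axis half-way up (57.5 mm from underside and top); z up. Starts on one of the three outer pads in the tray.
- flask_mid (a point): Bare steel flask with a darker grey screw cap. 122 mm high, body 46 mm in diameter up to 80 mm; the cap, 40 mm in diameter, is the top 31 mm and is the place to grip. About 0.2 kg. Point on its axis half-way up (61 mm from underside and top); z up. Starts on one of the three outer pads in the tray.
- crucible_mid (a point): Open white porcelain crucible, low cup without handle, 40 mm high; outside it is 48 mm in diameter from 16 mm up to the rim, tapering to 32 mm at the foot; wall 3 mm. About 0.06 kg. Point on its axis half-way up (20 mm above its underside); z up. Starts on the middle pad of the tray with the three taller containers round it, their axes 58 mm from its own, so that a gripper has no room beside it until they are gone.
- pan (a point): Centre of the upper face of the balance's round steel pan, 116 mm in diameter, 45 mm above the bench. The balance is a white box 220 x 140 mm, 38 mm high, with a dark display; it is fixed and the pan does not move. x points from its display to its pan (away from the robot), z up. It stands at the left or the right of the tray, the mat at the other side.
- mat: Cork mat lying fixed on the bench, 300 mm along its x, 120 mm along its y, 3 mm thick; the place to park the containers (three stand on it in a row along x, 90 mm apart). Origin at the centre of its underside, on the bench.
- tray: Shallow light-grey tray, fixed, 190 mm along its x (away from the robot) and 240 mm along its y, floor 4 mm thick, rim 14 mm above the bench, wall 4 mm. Origin at the centre of its underside, on the bench. On its floor four dark round pads 57 mm in diameter, centred at x, y: front (-38, 0), left (20, 58), right (20, -58), middle (20, 0) mm; pads are flush with the floor. Each container and the crucible stands on a pad within 2 mm of centre.
- beaker_mid (a point): Empty clear glass beaker, 60 mm in diameter, 85 mm high, loose on the bench between robot and tray; not to be moved. Point half-way up its axis.
- petri_mid (a point): Closed glass petri dish, 52 mm in diameter, 14 mm high, loose in a front corner of the tray; not to be moved. Point half-way up its axis.
- stopper_mid (a point): Black rubber stopper, 26 mm in diameter at the top, 24 mm high, loose near the back edge of the tray; not to be moved. Point half-way up its axis.
Mind the look-alikes: they are no part of the job. Leave any pink or purple look-alike of the part that bears bottle_mid alone.

How it is judged:
On the way, in this order (a step that is already met when the one before it is completed fails the run):
1. all three containers stand released on the cork mat, the crucible still in its place (x of bottle_mid in the frame of mat between -0.15 and 0.15 m and y of bottle_mid in the frame of mat between -0.06 and 0.06 m and height (world z) of bottle_mid between 0.062 and 0.074 m and angle between each of bottle_mid, jar_mid, flask_mid's own z axis and vertical below 0.15 rad and contact force between the fingers and bottle below 0.05 N and linear speed of each of bottle, jar, flask below 0.03 m/s and x of jar_mid in the frame of mat between -0.15 and 0.15 m and y of jar_mid in the frame of mat between -0.06 and 0.06 m and height (world z) of jar_mid between 0.0545 and 0.0665 m and contact force between the fingers and jar below 0.05 N and x of flask_mid in the frame of mat between -0.15 and 0.15 m and y of flask_mid in the frame of mat between -0.06 and 0.06 m and height (world z) of flask_mid between 0.058 and 0.07 m and contact force between the fingers and flask below 0.05 N and distance of crucible_mid from where it was at the start of the episode below 0.02 m), for 0.2 s.
2. the crucible stands released in the middle of the pan while all three containers are still on the mat (horizontal distance between crucible_mid and pan below 0.015 m and z of crucible_mid in the frame of pan between 0.014 and 0.026 m and angle between each of crucible_mid, bottle_mid, jar_mid, flask_mid's own z axis and vertical below 0.15 rad and contact force between the fingers and crucible below 0.05 N and linear speed of each of crucible, bottle, jar, flask below 0.03 m/s and x of bottle_mid in the frame of mat between -0.15 and 0.15 m and y of bottle_mid in the frame of mat between -0.06 and 0.06 m and height (world z) of bottle_mid between 0.062 and 0.074 m and contact force between the fingers and bottle below 0.05 N and x of jar_mid in the frame of mat between -0.15 and 0.15 m and y of jar_mid in the frame of mat between -0.06 and 0.06 m and height (world z) of jar_mid between 0.0545 and 0.0665 m and contact force between the fingers and jar below 0.05 N and x of flask_mid in the frame of mat between -0.15 and 0.15 m and y of flask_mid in the frame of mat between -0.06 and 0.06 m and height (world z) of flask_mid between 0.058 and 0.07 m and contact force between the fingers and flask below 0.05 N), for 0.2 s.
At the end, for the whole second after the job is handed in: The crucible stands upright on the pan, its axis within 15 mm of the pan's centre; the bottle, jar and flask each stand upright within 12 mm of where they stood at the start; all released and at rest (horizontal distance between crucible_mid and pan below 0.015 m and z of crucible_mid in the frame of pan between 0.014 and 0.026 m and angle between crucible_mid's own z axis and vertical below 0.15 rad and contact force between the fingers and crucible below 0.05 N and linear speed of each of crucible, bottle, jar, flask below 0.03 m/s and distance of each of bottle_mid, jar_mid, flask_mid from where it was at the start of the episode below 0.012 m and angle between each of bottle_mid, jar_mid, flask_mid's own z axis and vertical below 0.1 rad and contact force between the fingers and bottle below 0.05 N and contact force between the fingers and jar below 0.05 N and contact force between the fingers and flask below 0.05 N); the robot touches nothing.
It fails at once if a container or the crucible tipped by more than 0.6 rad (angle between any of bottle_mid, jar_mid, flask_mid, crucible_mid's own z axis and vertical above 0.6 rad).
It fails at once if a container or the crucible dropped (moving faster than 0.6 m/s, as after a fall of 18 mm, without being held) ((linear speed of bottle above 0.6 m/s and contact force between the fingers and bottle below 0.05 N) or (linear speed of jar above 0.6 m/s and contact force between the fingers and jar below 0.05 N) or (linear speed of flask above 0.6 m/s and contact force between the fingers and flask below 0.05 N) or (linear speed of crucible above 0.6 m/s and contact force between the fingers and crucible below 0.05 N)).
It fails at once if the beaker, petri dish or stopper shifted by more than 25 mm (distance of any of beaker_mid, petri_mid, stopper_mid from where it was at the start of the episode above 0.025 m).
It also fails if it takes over 144 s, if anything falls off the work surface, if the arm or the gripper's body presses on something with over 40 N, if the wrist force passes 120 N, or if a joint passes its speed limit or range.

## Working session

There is one attempt and no reset: what is moved stays moved. The work goes in short steps, Python scripts to look and compute and a tool call to move; the robot and the scene stay as the last step left them, time stands still between calls to the robot, and variables do not carry over. Pictures are saved under pics/ and viewed, about 12 in all and at most 16, crops included, and the job is handed in when it is done.

Besides the shell and the picture viewer there is one more tool, called after "Call:" as a command line: name --argument value ..., lists and objects as JSON in quotes. move_arm: Moves the arm, as the interface text tells. Shifts and turns lie within -1 to 1; 1 stands for 800 mm of shift or pi rad of turn. Its arguments: {"type":"object","properties":{"jaw":{"type":"array","items":{"type":"number"}},"dp":{"type":"array","items":{"type":"array","items":{"type":"number","minimum":-1,"maximum":1}}},"rotation":{"type":"array","items":{"type":"array","items":{"type":"number","minimum":-1,"maximum":1}}},"squeeze":{"type":"number"}},"required":["jaw","dp","rotation"]}

```bash
mkdir -p pics
python3 - <<'E'
from workcell import bot, grab_frame, calibration
import cv2,numpy as np
print(bot.observe())
for n in ("scene","top"):
    cv2.imwrite(f"pics/{n}0.png",grab_frame(n)); c=calibration(n); print(n,np.round(c["camera_matrix"],1).tolist(),np.round(c["T"],4).tolist())
E
```

```text
{'clock': 0.0, 'qpos': array([ 1.09778198,  0.5219902 , -0.0363371 ,  1.59997152,  0.02120179,
        1.02107879, -0.11284184]), 'qd': array([-0.00052604,  0.00138789, -0.00104678, -0.00085859, -0.00154636,
        0.00049306, -0.00014497]), 'joint_efforts': array([-2.43359784e-03, -9.27120709e+01,  1.97912358e+00, -3.69928873e+01,
        1.77513255e-02,  8.19961773e-03, -2.64477524e-05]), 'position': array([ 0.24485621, -0.57470042,  0.23075352]), 'tool_rot': array([-3.14053220e+00,  7.09802997e-05,  4.02771248e-01]), 'force': array([-0.10835903, -0.48633302,  0.19004632]), 'moment': array([-0.03454731,  0.00802743,  0.03086816]), 'grip_width': 0.08541424012985818}
scene [[471.5, 0.0, 319.8], [0.0, 471.5, 198.2], [0.0, 0.0, 1.0]] [[0.8714, 0.3787, -0.3118, 0.8505], [0.4906, -0.6732, 0.5533, -0.5768], [-0.0003, -0.6351, -0.7724, 0.8562], [0.0, 0.0, 0.0, 1.0]]
top [[395.1, 0.0, 324.1], [0.0, 395.1, 198.9], [0.0, 0.0, 1.0]] [[-0.0128, -0.9981, 0.0599, 0.4788], [-0.9994, 0.0108, -0.0329, 0.0066], [0.0322, -0.0603, -0.9977, 0.8644], [0.0, 0.0, 0.0, 1.0]]
```

View pics/top0.png

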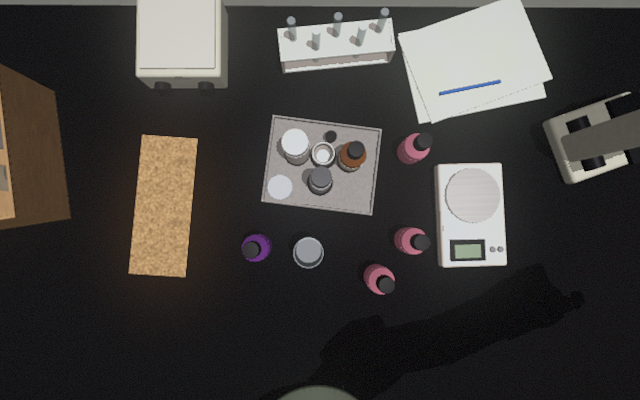

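View pics/scene0.png

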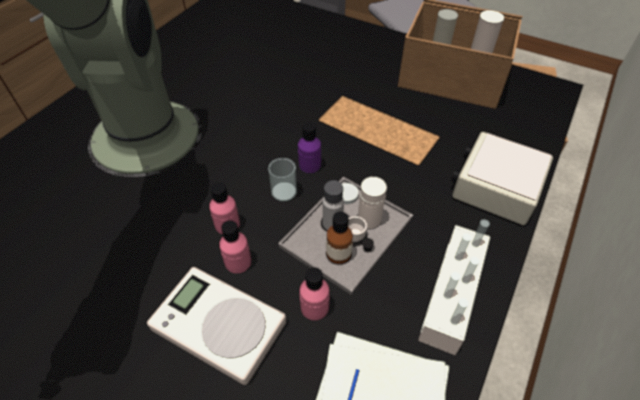

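The amber bottle candidates in the top view are the amber one in the tray (351,155), three pink ones (414,148), (411,240), (379,279) and a purple one (256,248). Only the one in the tray is amber with a label. The jar is on the left pad (296,145), the flask on the front pad (320,180), the crucible at (322,154), the mat on the left and the balance on the right.

```bash
cat > h.py <<'E'
from workcell import bot, grab_frame, calibration
import cv2,numpy as np
def ray(c,px,z):
    K,T=np.array(c["camera_matrix"]),np.array(c["T"])
    px=np.atleast_2d(np.asarray(px,float)); d=np.c_[px,np.ones(len(px))]@np.linalg.inv(K).T@T[:3,:3].T
    o=T[:3,3]; return (o+d*((z-o[2])/d[:,2])[:,None])[:,:2]
def proj(c,P):
    K,T=np.array(c["camera_matrix"]),np.array(c["T"])
    p=(np.atleast_2d(P)-T[:3,3])@T[:3,:3]@K.T; return p[:,:2]/p[:,2:]
def big(m):
    cs,_=cv2.findContours(m.astype(np.uint8),cv2.RETR_EXTERNAL,cv2.CHAIN_APPROX_NONE); return max(cs,key=cv2.contourArea)[:,0,:]
def rect(p):
    (c,(w,h),a)=cv2.minAreaRect((p*1000).astype(np.float32)); return np.round([c[0],c[1],w,h,a],1)
E
python3 - <<'E'
from h import *
im=cv2.imread("pics/top0.png"); c=calibration("top"); hsv=cv2.cvtColor(im,cv2.COLOR_BGR2HSV); H,S,V=[hsv[...,i].astype(int) for i in range(3)]
def win(m,x0,y0,x1,y1):
    o=np.zeros_like(m); o[y0:y1,x0:x1]=m[y0:y1,x0:x1]; return o
mat=big(win((S>60)&(V>80),110,120,215,290)); print("mat",rect(ray(c,mat,.003)))
tray=big(win((V>60)&(S<60),255,105,390,222)); print("tray",rect(ray(c,tray,.012)), cv2.boxPoints(cv2.minAreaRect((ray(c,tray,.012)*1000).astype(np.float32))).round(1).tolist())
bal=big(win((V>120)&(S<60),425,155,515,275)); print("bal",rect(ray(c,bal,.036)))
R=im[105:220,255:390]; cv2.imwrite("pics/tray0.png",np.hstack([cv2.resize(R,None,fx=3.2,fy=3.2,interpolation=cv2.INTER_CUBIC),cv2.resize(im[155:275,430:515],(260,368),interpolation=cv2.INTER_CUBIC)]))
E
```

```text
mat [521.4 325.7 122.2 302.1  85.4]
tray [604.9 -17.2 243.9 193.5  82.2] [[492.3999938964844, -124.80000305175781], [684.0999755859375, -151.1999969482422], [717.4000244140625, 90.4000015258789], [525.5999755859375, 116.80000305175781]]
bal [ 492.8 -333.4  219.7  140.     0.8]
```

View pics/tray0.png

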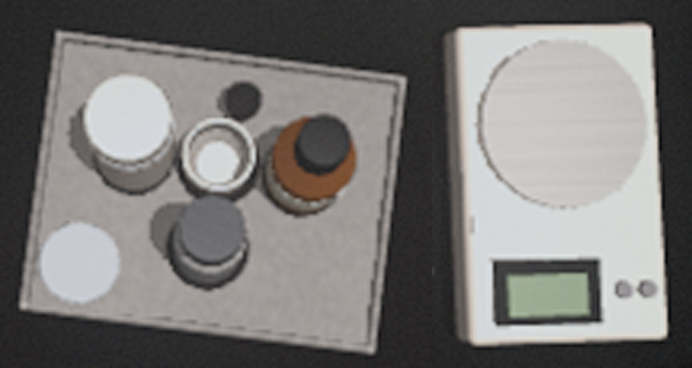

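The crop confirms it: the amber bottle with the label band is on the right pad, the jar on the left and the flask at the front. The crucible is in the middle, the stopper behind it and the petri dish in the front-left corner.

Run:
```python
from h import *
im=cv2.imread("pics/top0.png"); c=calibration("top")
for n,p,z in (("pan",(472.5,195.1),.045),("jar",(295,141),.119),("flask",(320,176.9),.126),("bottle",(355.9,149.7),.134),("cruc",(323.4,154.1),.044),("stopper",(330.3,136.3),.028),("petri",(280,186.9),.018),("beaker",(308,250),.085)): print(n,ray(c,p,z).round(4))
hsv=cv2.cvtColor(im,cv2.COLOR_BGR2HSV)
m=np.zeros(im.shape[:2],bool); m[160:228,440:505]=True
g=cv2.cvtColor(im,cv2.COLOR_BGR2GRAY); print(g[195,436:510].tolist()); print(g[160:240,472].tolist())
a=-np.deg2rad(7.8); R=np.array([[np.cos(a),-np.sin(a)],[np.sin(a),np.cos(a)]])
for n,p in dict(front=(-38,0),left=(20,58),right=(20,-58),mid=(20,0)).items(): print(n,np.round(R@p+[604.9,-17.2],1))
```

```text
pan [[ 0.5326 -0.3331]]
jar [[0.6345 0.036 ]]
flask [[ 0.5646 -0.0106]]
bottle [[ 0.6142 -0.0782]]
cruc [[ 0.6221 -0.0202]]
stopper [[ 0.6632 -0.036 ]]
petri [[0.5564 0.0729]]
beaker [[0.4256 0.0137]]
[95, 91, 114, 165, 198, 212, 216, 204, 170, 143, 169, 203, 199, 199, 198, 200, 199, 200, 200, 200, 199, 198, 199, 199, 198, 199, 199, 199, 199, 200, 200, 200, 199, 198, 197, 198, 198, 198, 198, 197, 197, 196, 197, 197, 197, 197, 196, 196, 196, 196, 196, 196, 195, 196, 194, 195, 195, 194, 195, 194, 194, 194, 194, 193, 205, 218, 202, 132, 33, 40, 39, 39, 43, 37]
[50, 46, 39, 174, 208, 213, 215, 210, 197, 192, 192, 192, 194, 193, 195, 197, 192, 191, 196, 197, 197, 197, 195, 196, 196, 200, 199, 196, 198, 199, 199, 198, 199, 200, 194, 198, 199, 200, 201, 199, 198, 198, 199, 199, 200, 201, 199, 198, 198, 198, 197, 199, 200, 199, 197, 199, 202, 201, 199, 199, 201, 201, 168, 199, 216, 215, 215, 214, 214, 215, 215, 215, 215, 214, 215, 215, 214, 216, 222, 164]
front [567.3 -12. ]
left [632.6  37.5]
right [616.8 -77.4]
mid [624.7 -19.9]
```

Call:
move_arm --jaw '[0,0,0,0,0]' --dp '[[0,0,-0.05],[0,0,0],[0,0,0],[0,0,0],[0,0,0]]' --rotation '[[0,0,0.055],[0,0,0.055],[0,0,0.055],[0,0,0.0],[0,0,0]]' --squeeze 30

```text
clock: 0.72
position: [0.245, -0.5749, 0.2711]
tool_rot: [-3.141, 0.0, -0.111]
force: [0.2, 0.2, -0.2]
grip_width: 0.0853
```

Call:
move_arm --jaw '[0,0,0,0,0,0,0,0,0,0]' --dp '[[0,0,0],[0.031,-0.0545,0],[0.031,-0.0545,0],[0.031,-0.0545,0],[0.031,-0.0545,0],[0.031,-0.0545,0],[0.031,-0.0545,0],[0.031,-0.0545,0],[0.031,-0.0545,0],[0.031,-0.0545,0]]' --rotation '[[0,0,-0.0353],[0,0,0],[0,0,0],[0,0,0],[0,0,0],[0,0,0],[0,0,0],[0,0,0],[0,0,0],[0,0,0]]'

```text
clock: 1.98
position: [0.4706, -0.1823, 0.2714]
tool_rot: [3.141, -0.0, -0.002]
force: [1.1, -0.6, 0.3]
grip_width: 0.0856
```

Call:
move_arm --jaw '[0,0,0,0,0,0]' --dp '[[0.031,-0.0545,0],[0.031,-0.0545,0],[0.031,-0.0545,0],[0.02,-0.04,0],[0,0,0],[0,0,0]]' --rotation '[[0,0,0],[0,0,0],[0,0,0],[0,0,0],[0,0,0],[0,0,0]]'

```text
clock: 2.72
position: [0.5609, -0.0221, 0.2712]
tool_rot: [3.141, 0.0, -0.004]
force: [0.0, -0.5, 0.5]
grip_width: 0.0854
```

Run:
```python
from h import *
o=bot.observe(); print(o["position"],o["tool_rot"],o["qpos"].round(2))
c=calibration("wrist"); cv2.imwrite("pics/w1.png",grab_frame("wrist")); np.save("w1.npy",{"K":c["camera_matrix"],"T":c["T"]},allow_pickle=True); print(np.round(c["T"],3))
```

```text
[ 0.56090466 -0.02205808  0.27116312] [ 3.14121618e+00  3.94712985e-04 -3.56065751e-03] [ 0.07  0.38 -0.18  1.72  0.08  1.05 -1.71]
[[-0.005 -0.957 -0.292  0.635]
 [-1.     0.005  0.002 -0.023]
 [-0.     0.292 -0.957  0.414]
 [ 0.     0.     0.     1.   ]]
```

View pics/w1.png

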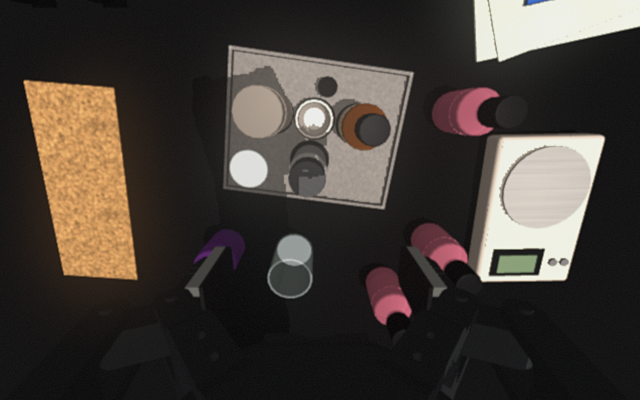

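Wrist view: jar lid (260,111), flask cap (308,178), bottle cap (373,130), crucible rim (313,118), pan (545,187).

Run:
```python
from h import *
d=np.load("w1.npy",allow_pickle=True).item(); c={"camera_matrix":d["K"],"T":d["T"]}
for n,p,z in (("pan",(545.5,187),.045),("jar",(260,111),.119),("flask",(308,178),.126),("bottle",(373,130),.134),("cruc",(313.5,117.5),.044)): print(n,ray(c,p,z).round(4))
```

```text
pan [[ 0.5356 -0.3328]]
jar [[0.6355 0.0324]]
flask [[ 0.5684 -0.0148]]
bottle [[ 0.6174 -0.0784]]
cruc [[ 0.6274 -0.0204]]
```

Call:
move_arm --jaw '[0,0,0,0,0,0,160,160,160,160]' --dp '[[0.0075,-0.012,0],[0,0,0.06],[0,0,0.06],[0,0,0.06],[0,0,0.0375],[0,0,0],[0,0,0],[0,0,0],[0,0,0],[0,0,0]]' --rotation '[[0,0,0],[0,0,0],[0,0,0],[0,0,0],[0,0,0],[0,0,0],[0,0,0],[0,0,0],[0,0,0],[0,0,0]]' --squeeze 30

```text
clock: 4.03
position: [0.568, -0.0118, 0.0986]
tool_rot: [-3.142, -0.002, -0.005]
force: [-0.3, -0.3, 8.5]
grip_width: 0.0389
```

Call:
move_arm --jaw '[220,220,220,220,220,220,220,220]' --dp '[[0,0,0],[0,0,0],[0,0,-0.015],[0,0,-0.05],[0,0,-0.05],[0,0,-0.05],[0,0,-0.05],[0,0,0]]' --rotation '[[0,0,0],[0,0,0],[0,0,0],[0,0,0],[0,0,0],[0,0,0],[0,0,0],[0,0,0]]'

```text
clock: 5.03
position: [0.5683, -0.0116, 0.273]
tool_rot: [-3.141, -0.005, -0.005]
force: [1.2, 0.1, -1.6]
grip_width: 0.0389
```

Call:
move_arm --jaw '[220,220,220,220,220,220,220,220,220,220]' --dp '[[-0.01,0,0],[-0.02,-0.054,0],[-0.02,-0.054,0],[-0.02,-0.054,0],[-0.02,-0.054,0],[-0.02,-0.054,0],[-0.02,-0.054,0],[-0.02,-0.054,0],[-0.02,-0.054,0],[0,0,0]]' --rotation '[[0,0,0],[0,0,0],[0,0,0],[0,0,0],[0,0,0],[0,0,0],[0,0,0],[0,0,0],[0,0,0],[0,0,0]]'

```text
clock: 6.28
position: [0.4301, 0.3372, 0.2682]
tool_rot: [3.142, 0.002, 0.0]
force: [0.5, -0.7, -2.2]
grip_width: 0.0391
```

Call:
move_arm --jaw '[220,220,220,220,220,220,220,220]' --dp '[[0,0.004,0.05],[0,0,0.05],[0,0,0.05],[0,0,0.04],[0,0,0.01],[0,0,0.006],[0,0,0],[0,0,0]]' --rotation '[[0,0,0],[0,0,0],[0,0,0],[0,0,0],[0,0,0],[0,0,0],[0,0,0],[0,0,0]]'

```text
clock: 7.28
position: [0.4332, 0.3315, 0.1054]
tool_rot: [-3.141, -0.001, -0.005]
force: [-0.3, 0.1, -1.9]
grip_width: 0.0391
```

Call:
move_arm --jaw '[220,220,220,220]' --dp '[[0,0,0.006],[0,0,0.003],[0,0,0.0],[0,0,0]]' --rotation '[[0,0,0],[0,0,0],[0,0,0],[0,0,0]]'

```text
clock: 7.78
position: [0.4331, 0.3314, 0.0976]
tool_rot: [-3.141, -0.0, -0.005]
force: [-1.4, -2.5, 6.9]
grip_width: 0.0391
```

Call:
move_arm --jaw '[0,0,0,0,0,0,0,0,0]' --dp '[[0,0,0],[0,0,0],[0,0,0],[0,0,0],[0,0,-0.035],[0,0,-0.045],[0,0,-0.045],[0,0,-0.045],[0,0,-0.04]]' --rotation '[[0,0,0],[0,0,0],[0,0,0],[0,0,0],[0,0,0],[0,0,0],[0,0,0],[0,0,0],[0,0,0]]'

```text
clock: 8.9
position: [0.4328, 0.3313, 0.2667]
tool_rot: [-3.141, -0.0, -0.005]
force: [1.4, -0.3, 0.1]
grip_width: 0.0854
```

Call:
move_arm --jaw '[0,0,0,0,0,0,0,0,0,0]' --dp '[[0.031,0.046,0],[0.031,0.046,0],[0.031,0.046,0],[0.031,0.046,0],[0.031,0.046,0],[0.031,0.046,0],[0.031,0.046,0],[0.031,0.046,0],[0,0,0],[0,0,0]]' --rotation '[[0,0,0],[0,0,0],[0,0,0],[0,0,0],[0,0,0],[0,0,0],[0,0,0],[0,0,0],[0,0,0],[0,0,0]]'

```text
clock: 10.15
position: [0.6296, 0.0364, 0.265]
tool_rot: [-3.141, 0.001, -0.005]
force: [0.1, 0.8, -0.0]
grip_width: 0.0854
```

Run:
```python
from h import *
o=bot.observe(); print(o["position"],o["tool_rot"],o["qpos"].round(2))
cv2.imwrite("pics/top1.png",grab_frame("top"))
```

```text
[0.62958342 0.03643421 0.26504271] [-3.14117707e+00  5.84028081e-04 -4.52406468e-03] [-0.08  0.5  -0.11  1.54  0.06  1.1  -1.78]
```

View pics/top1.png

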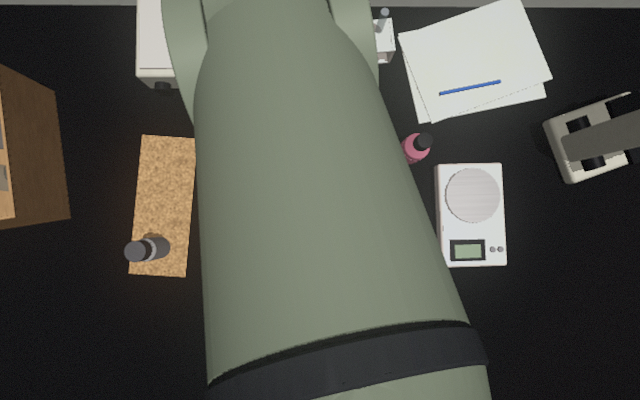

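The flask stands upright on the mat, with its foot at about (155,250). Next is the jar.

Call:
move_arm --jaw '[0,0,0,0,0,0,160,160,160,160]' --dp '[[0.0055,0.0015,0],[0,0,0.06],[0,0,0.06],[0,0,0.06],[0,0,0.034],[0,0,0],[0,0,0],[0,0,0],[0,0,0],[0,0,0]]' --rotation '[[0,0,0],[0,0,0],[0,0,0],[0,0,0],[0,0,0],[0,0,0],[0,0,0],[0,0,0],[0,0,0],[0,0,0]]' --squeeze 30

```text
clock: 11.45
position: [0.6352, 0.0351, 0.0958]
tool_rot: [-3.141, -0.003, -0.005]
force: [-0.7, 0.8, 8.0]
grip_width: 0.0507
```

Call:
move_arm --jaw '[220,220,220,220,220,220,220,220]' --dp '[[0,0,0],[0,0,0],[0,0,-0.015],[0,0,-0.05],[0,0,-0.05],[0,0,-0.05],[0,0,-0.05],[0,0,0]]' --rotation '[[0,0,0],[0,0,0],[0,0,0],[0,0,0],[0,0,0],[0,0,0],[0,0,0],[0,0,0]]'

```text
clock: 12.45
position: [0.6354, 0.0349, 0.2703]
tool_rot: [-3.141, -0.006, -0.005]
force: [0.6, 0.0, -3.0]
grip_width: 0.0511
```

Call:
move_arm --jaw '[220,220,220,220,220,220,220,220,220,220]' --dp '[[-0.02,-0.052,0],[-0.02,-0.052,0],[-0.02,-0.052,0],[-0.02,-0.052,0],[-0.02,-0.052,0],[-0.02,-0.052,0],[-0.02,-0.05,0],[0,0,0],[0,0,0],[0,0,0]]' --rotation '[[0,0,0],[0,0,0],[0,0,0],[0,0,0],[0,0,0],[0,0,0],[0,0,0],[0,0,0],[0,0,0],[0,0,0]]'

```text
clock: 13.7
position: [0.5241, 0.3237, 0.2661]
tool_rot: [3.141, -0.0, -0.006]
force: [-0.7, 0.5, -2.3]
grip_width: 0.051
```

Call:
move_arm --jaw '[220,220,220,220,220,220,220,220,220]' --dp '[[0,-0.003,0.05],[0,0,0.05],[0,0,0.05],[0,0,0.045],[0,0,0.008],[0,0,0.005],[0,0,0.004],[0,0,0],[0,0,0]]' --rotation '[[0,0,0],[0,0,0],[0,0,0],[0,0,0],[0,0,0],[0,0,0],[0,0,0],[0,0,0],[0,0,0]]'

```text
clock: 14.82
position: [0.5238, 0.3275, 0.0971]
tool_rot: [-3.141, -0.001, -0.005]
force: [-0.7, -0.1, -1.2]
grip_width: 0.051
```

Almost down. I'll lower 2.5 mm more, release, rise and go to the bottle.

Call:
move_arm --jaw '[220,220,0,0,0,0,0,0,0,0]' --dp '[[0,0,0.003],[0,0,0],[0,0,0],[0,0,0],[0,0,0],[0,0,0],[0,0,-0.04],[0,0,-0.06],[0,0,-0.06],[0,0,-0.06]]' --rotation '[[0,0,0],[0,0,0],[0,0,0],[0,0,0],[0,0,0],[0,0,0],[0,0,0],[0,0,0],[0,0,0],[0,0,0]]'

```text
clock: 16.08
position: [0.5234, 0.3272, 0.2718]
tool_rot: [-3.141, -0.0, -0.005]
force: [0.2, 0.3, -0.1]
grip_width: 0.0854
```

Call:
move_arm --jaw '[0,0,0,0,0,0,0,0,0,0]' --dp '[[0.014,0.06,0],[0.014,0.06,0],[0.014,0.06,0],[0.014,0.06,0],[0.014,0.06,0],[0.014,0.06,0],[0.014,0.06,0],[0.014,0.06,0],[0.004,0.027,0],[0,0,0]]' --rotation '[[0,0,0],[0,0,0],[0,0,0],[0,0,0],[0,0,0],[0,0,0],[0,0,0],[0,0,0],[0,0,0],[0,0,0]]'

```text
clock: 17.32
position: [0.6144, -0.08, 0.2699]
tool_rot: [3.141, 0.0, -0.007]
force: [-0.3, 0.6, -0.5]
grip_width: 0.0854
```

Call:
move_arm --jaw '[0,0,0,0,0,0,220,220,220,220]' --dp '[[0.002,-0.002,0.02],[0,0,0.06],[0,0,0.06],[0,0,0.06],[0,0,0.005],[0,0,0],[0,0,0],[0,0,0],[0,0,0],[0,0,0]]' --rotation '[[0,0,0],[0,0,0],[0,0,0],[0,0,0],[0,0,0],[0,0,0],[0,0,0],[0,0,0],[0,0,0],[0,0,0]]' --squeeze 30

```text
clock: 18.58
position: [0.6166, -0.0775, 0.1069]
tool_rot: [3.141, -0.001, -0.005]
force: [0.3, -1.7, 6.1]
grip_width: 0.0313
```

Call:
move_arm --jaw '[220,220,220,220]' --dp '[[0,0,0],[0,0,0],[0,0,0],[0,0,0]]' --rotation '[[0,0,0],[0,0,0],[0,0,0],[0,0,0]]'

```text
clock: 19.08
position: [0.6166, -0.0775, 0.1069]
tool_rot: [3.141, -0.001, -0.005]
force: [-0.7, -1.4, 6.1]
grip_width: 0.0315
```

Call:
move_arm --jaw '[220,220,220,220,220,220]' --dp '[[0,0,-0.015],[0,0,-0.05],[0,0,-0.05],[0,0,-0.05],[0,0,-0.05],[0,0,0]]' --rotation '[[0,0,0],[0,0,0],[0,0,0],[0,0,0],[0,0,0],[0,0,0]]'

```text
clock: 19.82
position: [0.6171, -0.0772, 0.2816]
tool_rot: [3.141, -0.005, -0.005]
force: [-0.5, 0.9, -4.3]
grip_width: 0.0312
```

Call:
move_arm --jaw '[220,220,220,220,220,220,220,220,220,220]' --dp '[[0,-0.055,0],[0,-0.055,0],[0,-0.055,0],[0,-0.055,0],[0,-0.055,0],[0,-0.055,0],[0,-0.055,0],[0,-0.055,0],[0,-0.055,0],[0,0,0]]' --rotation '[[0,0,0],[0,0,0],[0,0,0],[0,0,0],[0,0,0],[0,0,0],[0,0,0],[0,0,0],[0,0,0],[0,0,0]]'

```text
clock: 21.08
position: [0.616, 0.323, 0.2764]
tool_rot: [-3.141, 0.003, 0.0]
force: [-0.8, -0.9, -3.0]
grip_width: 0.031
```

Call:
move_arm --jaw '[220,220,220,220,220,220,220,220,220]' --dp '[[0,0.003,0.05],[0,0,0.05],[0,0,0.05],[0,0,0.045],[0,0,0.008],[0,0,0.005],[0,0,0.004],[0,0,0],[0,0,0]]' --rotation '[[0,0,0],[0,0,0],[0,0,0],[0,0,0],[0,0,0],[0,0,0],[0,0,0],[0,0,0],[0,0,0]]'

```text
clock: 22.2
position: [0.6182, 0.3166, 0.1092]
tool_rot: [-3.141, -0.001, -0.005]
force: [0.8, -0.1, -2.4]
grip_width: 0.0313
```

Call:
move_arm --jaw '[220,220,220]' --dp '[[0,0,0.003],[0,0,0.0015],[0,0,0]]' --rotation '[[0,0,0],[0,0,0],[0,0,0]]'

```text
clock: 22.58
position: [0.6186, 0.3165, 0.1059]
tool_rot: [-3.141, -0.001, -0.005]
force: [-1.5, -2.1, 8.3]
grip_width: 0.0309
```

Call:
move_arm --jaw '[0,0,0,0,0,0,0,0,0]' --dp '[[0,0,0],[0,0,0],[0,0,0],[0,0,0],[0,0,-0.04],[0,0,-0.06],[0,0,-0.06],[0,0,-0.04],[0,0,0]]' --rotation '[[0,0,0],[0,0,0],[0,0,0],[0,0,0],[0,0,0],[0,0,0],[0,0,0],[0,0,0],[0,0,0]]'

```text
clock: 23.7
position: [0.6188, 0.317, 0.2677]
tool_rot: [-3.139, -0.004, -0.005]
force: [0.1, -0.7, -0.1]
grip_width: 0.0853
```

Call:
move_arm --jaw '[0,0,0,0,0,0,0,0,0,0]' --dp '[[-0.008,0.053,0],[-0.008,0.053,0],[-0.008,0.053,0],[-0.008,0.053,0],[-0.008,0.053,0],[-0.008,0.053,0],[-0.008,0.053,0],[-0.006,0.05,0],[0,0,0],[0,0,0]]' --rotation '[[0,0,0],[0,0,0],[0,0,0],[0,0,0],[0,0,0],[0,0,0],[0,0,0],[0,0,0],[0,0,0],[0,0,0]]'

```text
clock: 24.95
position: [0.5666, -0.0195, 0.2644]
tool_rot: [-3.141, 0.001, -0.004]
force: [0.2, -0.6, 0.8]
grip_width: 0.0856
```

Run:
```python
from h import *
o=bot.observe(); print(o["position"],o["tool_rot"],o["qpos"].round(2))
c=calibration("wrist"); im=grab_frame("wrist"); cv2.imwrite("pics/w2.png",im); np.save("w2.npy",{"K":c["camera_matrix"],"T":c["T"]},allow_pickle=True)
```

```text
[ 0.56664288 -0.0195227   0.26438347] [-3.14121482e+00  7.00329625e-04 -4.45845766e-03] [ 0.    0.4  -0.1   1.71  0.04  1.03 -1.69]
```

View pics/w2.png

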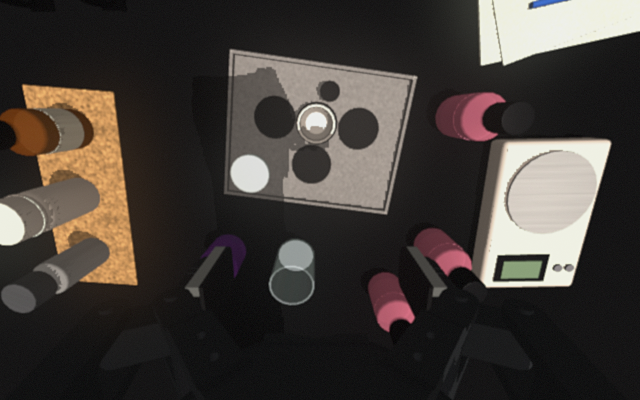

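All three containers stand on the mat. The pads are clear at (274,117), (358,128) and (312,164), and the crucible rim is at (316,123).

Run:
```python
from h import *
d=np.load("w2.npy",allow_pickle=True).item(); c={"camera_matrix":d["K"],"T":d["T"]}
for n,p,z in (("pan",(551,191),.045),("left",(274,117),.004),("front",(311.5,164),.004),("right",(358,128),.004),("cruc",(316,122.5),.044),("stopper",(329,91),.02)): print(n,ray(c,p,z).round(4))
```

```text
pan [[ 0.5374 -0.3327]]
left [[0.6334 0.0368]]
front [[ 0.568 -0.014]]
right [[ 0.618 -0.079]]
cruc [[ 0.6272 -0.0208]]
stopper [[ 0.6654 -0.0377]]
```

Call:
move_arm --jaw '[0,0,0,0,0,0,0,0,0,0]' --dp '[[0.036,0,0],[0.037,0.001,0],[0,0,0.06],[0,0,0.06],[0,0,0.06],[0,0,0.06],[0,0,0.04],[0,0,0.02],[0,0,0.008],[0,0,0]]' --rotation '[[0,0,0],[0,0,0],[0,0,0],[0,0,0],[0,0,0],[0,0,0],[0,0,0],[0,0,0],[0,0,0],[0,0,0]]' --squeeze 20

```text
clock: 26.25
position: [0.6256, -0.0209, 0.0191]
tool_rot: [-3.141, -0.001, -0.004]
force: [-0.5, 0.2, 0.1]
grip_width: 0.0857
```

Call:
move_arm --jaw '[0,140,140,140,140,140,140]' --dp '[[0,0,0.005],[0,0,0],[0,0,0],[0,0,0],[0,0,0],[0,0,0],[0,0,0]]' --rotation '[[0,0,0],[0,0,0],[0,0,0],[0,0,0],[0,0,0],[0,0,0],[0,0,0]]'

```text
clock: 27.12
position: [0.6254, -0.0212, 0.015]
tool_rot: [-3.142, -0.0, -0.005]
force: [-0.8, 1.0, 5.1]
grip_width: 0.0484
```

Call:
move_arm --jaw '[200,200,200,200,200,200,200,200]' --dp '[[0,0,0],[0,0,-0.015],[0,0,-0.04],[0,0,-0.05],[0,0,-0.05],[0,0,-0.05],[0,0,-0.04],[0,0,0]]' --rotation '[[0,0,0],[0,0,0],[0,0,0],[0,0,0],[0,0,0],[0,0,0],[0,0,0],[0,0,0]]'

```text
clock: 28.12
position: [0.6263, -0.0212, 0.2138]
tool_rot: [-3.141, -0.005, -0.005]
force: [0.2, 1.0, -0.3]
grip_width: 0.0475
```

Call:
move_arm --jaw '[200,200,200,200,200,200,200,200,200,200]' --dp '[[-0.014,0.049,0],[-0.014,0.049,0],[-0.014,0.049,0],[-0.014,0.049,0],[-0.014,0.049,0],[-0.014,0.049,0],[-0.014,0.049,0],[-0.014,0.048,0],[0,0,0],[0,0,0]]' --rotation '[[0,0,0],[0,0,0],[0,0,0],[0,0,0],[0,0,0],[0,0,0],[0,0,0],[0,0,0],[0,0,0],[0,0,0]]'

```text
clock: 29.38
position: [0.5341, -0.3328, 0.2101]
tool_rot: [-3.141, 0.0, -0.004]
force: [0.2, 1.4, -0.3]
grip_width: 0.0481
```

Call:
move_arm --jaw '[200,200,200,200,200,200,200,200,200]' --dp '[[0.001,0,0.05],[0,0,0.05],[0,0,0.05],[0,0,0.02],[0,0,0.01],[0,0,0.005],[0,0,0.003],[0,0,0],[0,0,0]]' --rotation '[[0,0,0],[0,0,0],[0,0,0],[0,0,0],[0,0,0],[0,0,0],[0,0,0],[0,0,0],[0,0,0]]'

```text
clock: 30.5
position: [0.5351, -0.3337, 0.0606]
tool_rot: [3.141, -0.001, -0.005]
force: [0.8, -0.1, -0.0]
grip_width: 0.0483
```

Call:
move_arm --jaw '[200,200,200,200]' --dp '[[0,0,0.003],[0,0,0.002],[0,0,0.001],[0,0,0]]' --rotation '[[0,0,0],[0,0,0],[0,0,0],[0,0,0]]'

```text
clock: 31.0
position: [0.535, -0.3336, 0.056]
tool_rot: [3.141, -0.0, -0.005]
force: [-4.2, 2.4, 13.4]
grip_width: 0.0479
```

Call:
move_arm --jaw '[0,0,0,0,0,0,0,0,0,0]' --dp '[[0,0,0],[0,0,0],[0,0,0],[0,0,0],[0,0,-0.03],[0,0,-0.06],[0,0,-0.06],[0,0,-0.06],[0,0,-0.06],[0,0,0]]' --rotation '[[0,0,0],[0,0,0],[0,0,0],[0,0,0],[0,0,0],[0,0,0],[0,0,0],[0,0,0],[0,0,0],[0,0,0]]'

```text
clock: 32.25
position: [0.5361, -0.3343, 0.275]
tool_rot: [3.139, -0.005, -0.005]
force: [0.4, -0.2, -0.1]
grip_width: 0.0858
```

Run:
```python
from h import *
o=bot.observe(); print(o["position"])
im=grab_frame("scene"); im2=grab_frame("top"); cv2.imwrite("pics/s3.png",np.vstack([cv2.resize(im[240:390,130:330],(600,450),interpolation=cv2.INTER_CUBIC)])); cv2.imwrite("pics/top3.png",im2)
```

```text
[ 0.53612082 -0.33430353  0.27504101]
```

View pics/s3.png

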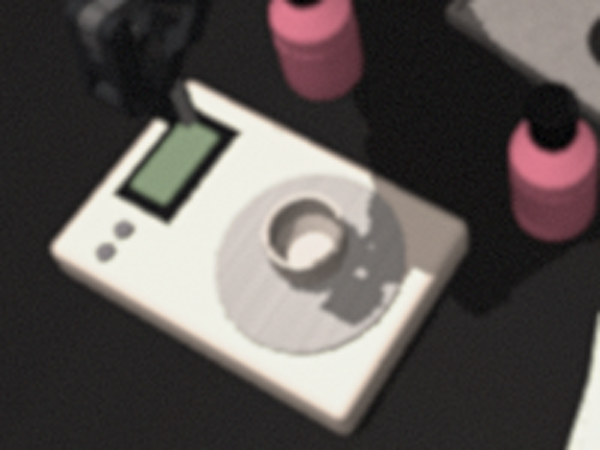

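The crucible stands on the pan. Crop coordinates: pan centre about (311,263), rim centre about (306,231), base lower. I'll check this numerically.

Run:
```python
from h import *
c=calibration("scene"); s=lambda p:(130+p[0]/3,240+p[1]/3)
print("pan",ray(c,s((311,263)),.045),"rim",ray(c,s((306,231)),.085))
```

```text
pan [[ 0.53603928 -0.33782524]] rim [[ 0.53730337 -0.33494517]]
```

Call:
move_arm --jaw '[0,0,0,0,0,0,0,0,0,0]' --dp '[[0.009,-0.06,0],[0.009,-0.06,0],[0.009,-0.06,0],[0.009,-0.06,0],[0.009,-0.06,0],[0.009,-0.06,0],[0.009,-0.06,0],[0.009,-0.06,0],[0.009,-0.06,0],[0.009,-0.06,0]]' --rotation '[[0,0,0],[0,0,0],[0,0,0],[0,0,0],[0,0,0],[0,0,0],[0,0,0],[0,0,0],[0,0,0],[0,0,0]]'

```text
clock: 33.6
position: [0.6088, 0.1475, 0.2698]
tool_rot: [3.141, 0.002, -0.005]
force: [0.3, -0.1, 0.1]
grip_width: 0.0859
```

The crucible is within about 3 mm of the pan centre. Now I'll fetch the bottle back.

Call:
move_arm --jaw '[0,0,0,0,0,0,0,0]' --dp '[[0.004,-0.053,0],[0.004,-0.053,0],[0.004,-0.053,0],[0,-0.05,0],[0,0,0],[0,0,0.05],[0,0,0],[0,0,0]]' --rotation '[[0,0,0],[0,0,0],[0,0,0],[0,0,0],[0,0,0],[0,0,0],[0,0,0],[0,0,0]]'

```text
clock: 34.6
position: [0.6199, 0.3128, 0.232]
tool_rot: [3.142, -0.0, -0.005]
force: [0.4, 1.0, -0.1]
grip_width: 0.0853
```

Call:
move_arm --jaw '[0,0,0,0,0,220,220,220,220,220]' --dp '[[-0.0015,-0.0045,0.04],[0,0,0.05],[0,0,0.05],[0,0,0.0165],[0,0,0],[0,0,0],[0,0,0],[0,0,0],[0,0,0],[0,0,0]]' --rotation '[[0,0,0],[0,0,0],[0,0,0],[0,0,0],[0,0,0],[0,0,0],[0,0,0],[0,0,0],[0,0,0],[0,0,0]]' --squeeze 30

```text
clock: 35.85
position: [0.6188, 0.3168, 0.107]
tool_rot: [-3.141, -0.001, -0.005]
force: [-0.3, -2.6, 5.6]
grip_width: 0.0313
```

Call:
move_arm --jaw '[220,220,220,220,220,220,220,220]' --dp '[[0,0,0],[0,0,0],[0,0,-0.015],[0,0,-0.05],[0,0,-0.05],[0,0,-0.05],[0,0,-0.05],[0,0,0]]' --rotation '[[0,0,0],[0,0,0],[0,0,0],[0,0,0],[0,0,0],[0,0,0],[0,0,0],[0,0,0]]'

```text
clock: 36.85
position: [0.6193, 0.3175, 0.2821]
tool_rot: [-3.139, -0.005, -0.005]
force: [0.7, -0.8, -3.5]
grip_width: 0.0308
```

Call:
move_arm --jaw '[220,220,220,220,220,220,220,220,220,220]' --dp '[[-0.003,0.055,0],[0,0.055,0],[0,0.055,0],[0,0.055,0],[0,0.055,0],[0,0.055,0],[0,0.055,0],[0,0.055,0],[0,0.053,0],[0,0,0]]' --rotation '[[0,0,0],[0,0,0],[0,0,0],[0,0,0],[0,0,0],[0,0,0],[0,0,0],[0,0,0],[0,0,0],[0,0,0]]'

```text
clock: 38.1
position: [0.6133, -0.0815, 0.2775]
tool_rot: [3.14, 0.001, -0.01]
force: [0.6, 0.6, -3.3]
grip_width: 0.0309
```

Call:
move_arm --jaw '[220,220,220,220,220,220,220]' --dp '[[0,0,0.05],[0,0,0.05],[0,0,0.05],[0,0,0.045],[0,0,0.008],[0,0,0],[0,0,0]]' --rotation '[[0,0,0],[0,0,0],[0,0,0],[0,0,0],[0,0,0],[0,0,0],[0,0,0]]'

```text
clock: 38.98
position: [0.6149, -0.0774, 0.1172]
tool_rot: [3.142, -0.002, -0.005]
force: [-0.2, -0.5, -1.8]
grip_width: 0.0312
```

Call:
move_arm --jaw '[220,220,220,220,220]' --dp '[[0.002,0,0.005],[0,0,0.004],[0,0,0.002],[0,0,0],[0,0,0]]' --rotation '[[0,0,0],[0,0,0],[0,0,0],[0,0,0],[0,0,0]]'

```text
clock: 39.6
position: [0.6164, -0.0777, 0.1079]
tool_rot: [3.141, -0.002, -0.005]
force: [-2.0, -0.2, 10.9]
grip_width: 0.0308
```

Contact. I'll release, rise, and go to the jar at (0.5236, 0.3273).

Call:
move_arm --jaw '[0,0,0,0,0,0,0,0,0]' --dp '[[0,0,0],[0,0,0],[0,0,0],[0,0,0],[0,0,-0.04],[0,0,-0.06],[0,0,-0.06],[0,0,-0.04],[0,0,0]]' --rotation '[[0,0,0],[0,0,0],[0,0,0],[0,0,0],[0,0,0],[0,0,0],[0,0,0],[0,0,0],[0,0,0]]'

```text
clock: 40.72
position: [0.6167, -0.0776, 0.2694]
tool_rot: [3.141, -0.004, -0.005]
force: [0.9, 0.9, -0.9]
grip_width: 0.0856
```

Call:
move_arm --jaw '[0,0,0,0,0,0,0,0,0,0]' --dp '[[-0.013,-0.056,0],[-0.013,-0.056,0],[-0.013,-0.056,0],[-0.013,-0.056,0],[-0.013,-0.056,0],[-0.013,-0.056,0],[-0.013,-0.056,0],[-0.013,-0.056,0],[-0.012,-0.058,0],[0,0,0]]' --rotation '[[0,0,0],[0,0,0],[0,0,0],[0,0,0],[0,0,0],[0,0,0],[0,0,0],[0,0,0],[0,0,0],[0,0,0]]'

```text
clock: 41.98
position: [0.5227, 0.3314, 0.2656]
tool_rot: [-3.141, 0.002, 0.001]
force: [-0.2, -0.3, 0.5]
grip_width: 0.0857
```

Call:
move_arm --jaw '[0,0,0,0]' --dp '[[0,0,0.05],[0,0,0],[0,0,0],[0,0,0]]' --rotation '[[0,0,0],[0,0,0],[0,0,0],[0,0,0]]'

```text
clock: 42.48
position: [0.5254, 0.3277, 0.2282]
tool_rot: [-3.141, -0.001, -0.005]
force: [0.6, -0.0, -0.1]
grip_width: 0.0856
```

Call:
move_arm --jaw '[0,0,0,0,0,220,220,220,220,220]' --dp '[[-0.002,0,0.05],[0,0,0.05],[0,0,0.05],[0,0,0.0165],[0,0,0],[0,0,0],[0,0,0],[0,0,0],[0,0,0],[0,0,0]]' --rotation '[[0,0,0],[0,0,0],[0,0,0],[0,0,0],[0,0,0],[0,0,0],[0,0,0],[0,0,0],[0,0,0],[0,0,0]]' --squeeze 30

```text
clock: 43.72
position: [0.524, 0.3283, 0.0952]
tool_rot: [-3.14, -0.002, -0.005]
force: [-0.9, -0.2, 8.8]
grip_width: 0.0511
```

Call:
move_arm --jaw '[220,220,220,220,220,220,220]' --dp '[[0,0,0],[0,0,-0.015],[0,0,-0.05],[0,0,-0.05],[0,0,-0.05],[0,0,-0.05],[0,0,0]]' --rotation '[[0,0,0],[0,0,0],[0,0,0],[0,0,0],[0,0,0],[0,0,0],[0,0,0]]'

```text
clock: 44.6
position: [0.5241, 0.3284, 0.2697]
tool_rot: [-3.138, -0.004, -0.005]
force: [0.2, 0.5, -2.0]
grip_width: 0.0508
```

Call:
move_arm --jaw '[220,220,220,220,220,220,220,220,220]' --dp '[[0.02,0.0525,0],[0.02,0.0525,0],[0.02,0.0525,0],[0.02,0.0525,0],[0.02,0.0525,0],[0.02,0.0525,0],[0.0195,0.052,0],[0,0,0],[0,0,0]]' --rotation '[[0,0,0],[0,0,0],[0,0,0],[0,0,0],[0,0,0],[0,0,0],[0,0,0],[0,0,0],[0,0,0]]'

```text
clock: 45.72
position: [0.633, 0.0341, 0.2654]
tool_rot: [-3.141, 0.001, -0.005]
force: [-0.7, -0.1, -1.8]
grip_width: 0.0509
```

Call:
move_arm --jaw '[220,220,220,220,220,220,220]' --dp '[[0,0,0.05],[0,0,0.05],[0,0,0.05],[0,0,0.045],[0,0,0.008],[0,0,0],[0,0,0]]' --rotation '[[0,0,0],[0,0,0],[0,0,0],[0,0,0],[0,0,0],[0,0,0],[0,0,0]]'

```text
clock: 46.6
position: [0.6342, 0.034, 0.1049]
tool_rot: [-3.141, -0.002, -0.004]
force: [0.4, -0.1, -2.0]
grip_width: 0.0508
```

Call:
move_arm --jaw '[220,220,220,220,220]' --dp '[[0.001,-0.001,0.005],[0,0,0.004],[0,0,0.0015],[0,0,0],[0,0,0]]' --rotation '[[0,0,0],[0,0,0],[0,0,0],[0,0,0],[0,0,0]]'

```text
clock: 47.22
position: [0.6351, 0.0346, 0.0962]
tool_rot: [-3.141, -0.002, -0.005]
force: [-3.9, 1.4, 15.9]
grip_width: 0.0512
```

Call:
move_arm --jaw '[0,0,0,0,0,0,0,0,0]' --dp '[[0,0,0],[0,0,0],[0,0,0],[0,0,0],[0,0,-0.04],[0,0,-0.06],[0,0,-0.06],[0,0,-0.06],[0,0,0]]' --rotation '[[0,0,0],[0,0,0],[0,0,0],[0,0,0],[0,0,0],[0,0,0],[0,0,0],[0,0,0],[0,0,0]]'

```text
clock: 48.35
position: [0.6357, 0.0345, 0.2747]
tool_rot: [-3.141, -0.006, -0.005]
force: [0.3, -0.4, -1.5]
grip_width: 0.0855
```

Call:
move_arm --jaw '[0,0,0,0,0,0,0,0,0,0]' --dp '[[-0.0316,-0.0464,0],[-0.0316,-0.0464,0],[-0.0316,-0.0464,0],[-0.0316,-0.0464,0],[-0.0316,-0.0464,0],[-0.0316,-0.0464,0],[-0.0316,-0.0464,0],[-0.0316,-0.0464,0],[0,0,0],[0,0,0]]' --rotation '[[0,0,0],[0,0,0],[0,0,0],[0,0,0],[0,0,0],[0,0,0],[0,0,0],[0,0,0],[0,0,0],[0,0,0]]'

```text
clock: 49.6
position: [0.4335, 0.3318, 0.2703]
tool_rot: [3.141, 0.0, -0.005]
force: [-0.1, -0.8, -0.5]
grip_width: 0.0853
```

Call:
move_arm --jaw '[0,0,0,0]' --dp '[[0,0,0.05],[0,0,0],[0,0,0],[0,0,0]]' --rotation '[[0,0,0],[0,0,0],[0,0,0],[0,0,0]]'

```text
clock: 50.1
position: [0.434, 0.3324, 0.2321]
tool_rot: [-3.141, -0.001, -0.005]
force: [0.1, -0.2, -0.2]
grip_width: 0.0852
```

Call:
move_arm --jaw '[0,0,0,0,0,220,220,220,220,220]' --dp '[[-0.001,0.001,0.05],[0,0,0.05],[0,0,0.05],[0,0,0.0165],[0,0,0],[0,0,0],[0,0,0],[0,0,0],[0,0,0],[0,0,0]]' --rotation '[[0,0,0],[0,0,0],[0,0,0],[0,0,0],[0,0,0],[0,0,0],[0,0,0],[0,0,0],[0,0,0],[0,0,0]]' --squeeze 30

```text
clock: 51.35
position: [0.4332, 0.3317, 0.0987]
tool_rot: [-3.141, -0.001, -0.005]
force: [-0.7, -1.6, 9.5]
grip_width: 0.0392
```

Call:
move_arm --jaw '[220,220,220,220,220,220,220]' --dp '[[0,0,0],[0,0,-0.015],[0,0,-0.05],[0,0,-0.05],[0,0,-0.05],[0,0,-0.05],[0,0,0]]' --rotation '[[0,0,0],[0,0,0],[0,0,0],[0,0,0],[0,0,0],[0,0,0],[0,0,0]]'

```text
clock: 52.22
position: [0.4334, 0.3323, 0.2732]
tool_rot: [-3.138, -0.004, -0.005]
force: [-0.5, 0.3, -3.1]
grip_width: 0.0391
```

Call:
move_arm --jaw '[220,220,220,220,220,220,220,220,220,220]' --dp '[[0.021,0.054,0],[0.021,0.054,0],[0.021,0.054,0],[0.021,0.054,0],[0.021,0.054,0],[0.021,0.054,0],[0.021,0.054,0],[0.021,0.0525,0],[0,0,0],[0,0,0]]' --rotation '[[0,0,0],[0,0,0],[0,0,0],[0,0,0],[0,0,0],[0,0,0],[0,0,0],[0,0,0],[0,0,0],[0,0,0]]'

```text
clock: 53.48
position: [0.5649, -0.0131, 0.2693]
tool_rot: [-3.141, 0.001, -0.005]
force: [-0.6, 0.0, -2.1]
grip_width: 0.0392
```

Call:
move_arm --jaw '[220,220,220,220,220,220,220]' --dp '[[0,0,0.05],[0,0,0.05],[0,0,0.05],[0,0,0.045],[0,0,0.008],[0,0,0],[0,0,0]]' --rotation '[[0,0,0],[0,0,0],[0,0,0],[0,0,0],[0,0,0],[0,0,0],[0,0,0]]'

```text
clock: 54.35
position: [0.5661, -0.0133, 0.1088]
tool_rot: [-3.141, -0.002, -0.004]
force: [-0.4, -0.1, -1.3]
grip_width: 0.039
```

Call:
move_arm --jaw '[220,220,220,220,220]' --dp '[[0.002,-0.0015,0.005],[0,0,0.004],[0,0,0.0015],[0,0,0],[0,0,0]]' --rotation '[[0,0,0],[0,0,0],[0,0,0],[0,0,0],[0,0,0]]'

```text
clock: 54.98
position: [0.5676, -0.0124, 0.0997]
tool_rot: [-3.142, -0.002, -0.005]
force: [-1.0, -0.3, 11.3]
grip_width: 0.039
```

Contact. I'll release, rise, and withdraw to the left of the tray so the top view is clear.

Call:
move_arm --jaw '[0,0,0,0,0,0,0,0,0]' --dp '[[0,0,0],[0,0,0],[0,0,0],[0,0,0],[0,0,-0.04],[0,0,-0.06],[0,0,-0.06],[0,0,-0.06],[0,0,0]]' --rotation '[[0,0,0],[0,0,0],[0,0,0],[0,0,0],[0,0,0],[0,0,0],[0,0,0],[0,0,0],[0,0,0]]'

```text
clock: 56.1
position: [0.5684, -0.0123, 0.2783]
tool_rot: [-3.141, -0.006, -0.005]
force: [-0.1, 0.1, -1.1]
grip_width: 0.0854
```

Call:
move_arm --jaw '[0,0,0,0,0,0,0,0,0,0]' --dp '[[-0.02,-0.055,0],[-0.02,-0.055,0],[-0.02,-0.055,0],[-0.02,-0.055,0],[-0.02,-0.055,0],[-0.02,-0.055,0],[-0.02,-0.055,0],[-0.02,-0.055,0],[-0.02,-0.05,0],[0,0,0]]' --rotation '[[0,0,0],[0,0,0],[0,0,0],[0,0,0],[0,0,0],[0,0,0],[0,0,0],[0,0,0],[0,0,0],[0,0,0]]'

```text
clock: 57.35
position: [0.4227, 0.3831, 0.2738]
tool_rot: [-3.141, 0.002, 0.0]
force: [-0.0, -0.6, -0.1]
grip_width: 0.0851
```

Run:
```python
from h import *
im=grab_frame("top"); a=cv2.imread("pics/top0.png")
f=lambda i:cv2.resize(i[105:280,230:510],(700,437),interpolation=cv2.INTER_CUBIC)
cv2.imwrite("pics/end.png",f(im)); d=cv2.absdiff(a,im).max(2)[105:222,255:390]; print((d>60).sum())
```

```text
366
```

View pics/end.png

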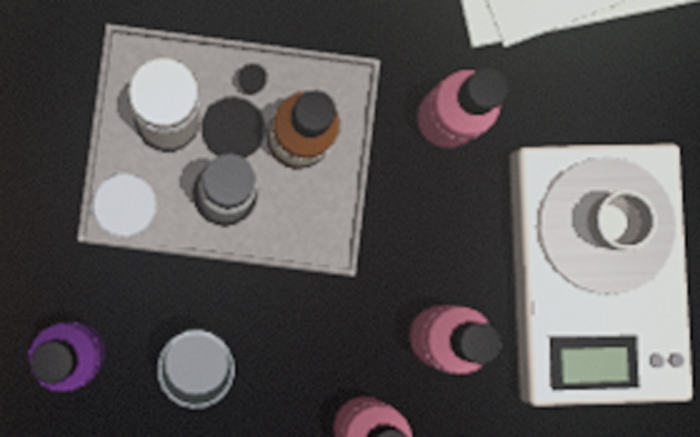

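Run:
```python
from h import *
c=calibration("top"); s=lambda p:(230+p[0]/2.5,105+p[1]/2.5)
for n,p,z in (("rim",(625,218.5),.085),("pan",(607,224.5),.045),("jar",(162.5,91),.119),("flask",(228,180),.126),("bottle",(314.5,112.5),.134)): print(n,ray(c,s(p),z).round(4))
from workcell import workorder; print(workorder.job_done())
```

```text
rim [[ 0.5352 -0.332 ]]
pan [[ 0.5332 -0.3338]]
jar [[0.6337 0.036 ]]
flask [[ 0.5644 -0.0128]]
bottle [[ 0.6137 -0.078 ]]
the job is handed in; nothing more can be done
None
```

The job is done and handed in at about 57 s of the 144 s allowed. I parked the flask, jar and bottle on the cork mat and set the crucible on the pan. Then I put each container back on its own pad.

The last checks, all from camera images:
- **Crucible:** it stands upright with its axis about 3 mm from the pan centre in the top view. An earlier scene view gave much the same.
- **Containers:** measured in the top view, each is within about 2.5 mm of where it stood at the start (jar about 1 mm, bottle under 1 mm, flask about 2 mm). All three look upright.
- **Left alone:** the beaker, petri dish, stopper and the pink and purple look-alikes look unmoved.
- **Disagreements:** the two cameras differ by up to about 5 mm in x, and I worked with values averaged across them. No check failed.

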